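# Hang the steel pail on the stand's spring-gate hook

### The job

Clear the small steel pail off the worktop by hanging it on the stand's snap hook: take it by one of the black sleeves on its handle, lead the hook's nose in under the arch, and press the bare middle of the handle down through the sprung gate until it sits in the bottom of the hook and the gate snaps shut above it. Before letting go, hold a gentle upward tug of about 8 N (never over 12 N) against the shut gate for a second to be sure it is locked in, then let the pail down and leave it hanging in the hook. Push with the handle and not with the gripper, do not load the hook with more than 20 N, and leave the other things on the worktop where they are.

Things in the scene. Friction and masses are not known exactly. Their poses are not given: they have to be found in the camera images.
- pail: Small tapered steel pail, 68 mm high, 90 mm across the rim, about 0.18 kg, with a fixed (not hinged) arched handle of 6 mm round bar that stands in its y-z plane, 104 mm wide, 74 mm clear above the rim. Origin: centre of the underside; z up. Black grip sleeves cover the handle from 13 to 41 mm either side of the peak; only the bare 26 mm between them fits the hook.
- handle_peak (a point): Centre of the handle bar at its peak, the middle of the bare part (pail frame 0, 0, 145 mm). Axes as the pail's: the bar runs along y and falls by 0.18 mm per mm of y on both sides.
- grip_a (a point): Centre of the grip sleeve on the pail's +y side (pail frame 0, +26, 140 mm). Axes as the pail's; the sleeve is 10 mm across along x, and free all round down to the rim 70 mm below it.
- grip_b (a point): Centre of the like grip sleeve on the pail's -y side (pail frame 0, -26, 140 mm). Axes as the pail's.
- stand: Fixed hanging stand: wooden base 190 x 130 x 20 mm, 12 mm steel upright at x = +55 mm, arm along -x at z = 240 mm (top 248) that ends at x = -38 mm in a snap hook of 8 mm bar, open upward, in the stand's x-z plane: shank at x = -42, nose at x = -78 mm with a 10 mm ball on it, top z = 226.5 mm, underside of the bend z = 181 mm; inside x -74 to -46 mm. Origin: centre under the base. Load on the hook: 20 N at most.
- hook_seat (a point): Centre of the handle bar when it hangs in the bottom of the hook (stand frame -60, 0, 192 mm). Axes as the stand's: nose at -x, shank and upright at +x; the handle bar must run along y. Above the gate all is free up to the wall cupboard (front at world x = 0.61 m, underside at z = 0.46 m). As the pail hangs below its handle, bring it up from the nose side, so that the nose enters under the arch, above the rim.
- gate_bar: Sprung steel gate across the hook's mouth, 5 mm high, 28 mm long, level when shut; swings only down, into the hook. Origin: hinge pin at the shank (stand frame -46, 0, 221 mm). Press on it close to the nose (bar centre about 8 to 9 mm to the nose side of hook_seat): it gives at about 3 to 7 N. Nearer the hinge it is much stiffer and the handle cannot get by.
- gate_tip (a point): Centre of the gate's free end next to the nose (shut: stand frame -72, 0, 221 mm). The handle bar gets past it when its centre is some 15 to 20 mm below the hinge pin; then the gate springs up again. Pulled up from inside, the bar (centre) meets the shut gate about 23 mm above hook_seat and is held, the force then growing by some 10 N per mm.
- gate (a joint): Angle of the gate (rad): 0 shut against the nose, growing as it is pressed down into the hook, stop at 1.2. A spring shuts it.
- lemon: Lemon, 78 x 55 x 56 mm, bystander.
- salt_shaker: Salt shaker, 44 mm across, 90 mm high, bystander.
- mug: Spotted mug, 82 x 114 x 91 mm, bystander.
- coffee_jar: Jar with a metal lid, 64 mm across, 100 mm high, bystander.
- kitchen_timer: Wind-up kitchen timer, 64 mm across, 54 mm high, bystander.
- teaspoon: Teaspoon lying flat, 132 x 26 x 9 mm, bystander.

How it is judged:
By the outcome, as a careful person would: the job done as asked, in the order asked, and still so for the second after the job is handed in, with the robot touching nothing.
It also fails if it takes over 66 s, if anything falls off the work surface, if the arm or the gripper's body presses on something with over 40 N, if the wrist force passes 120 N, or if a joint passes its speed limit or range.

### The arm

A 6-joint arm with a two-finger parallel gripper is mounted at the origin on a cart in front of the work surface, level with it; the furniture and walls round the work are solid. World frame = base frame: x ahead of the robot, y to its left, z up, the work surface at z = 0. Lengths are in mm, angles in degrees, forces in N, time in s.
With the tool pointing down it reaches from about 350 to 800 mm from the base axis. Payload 7.3 kg.
Tool frame: the origin (TCP) lies between the finger pads; the fingertips stand 14 mm ahead of it and the grasp point (between the pads) lies 5 mm behind it (r.nose_length is the distance from the TCP to the fingertips, in mm); z points along the fingers, y is the line along which they close (so a half turn about z gives the same grasp; the last joint's range is limited). The gripper opens to 85 mm and grips with 20 to 120 N. Pads are 22 mm wide; open, the fingers measure 114 mm over their backs; the gripper's body (76 mm by 85 mm) begins 54 mm behind the grasp point. The pads swing forward as they close: fully open they stand 13 mm farther back than shut.
Start: joints at [67.953, 19.595, 87.324, -0, 73.075, -8.365], TCP at [124.165, 510.124, 245.322] pointing down, gripper open.
Joint ranges: [-145.02, 145.02], [-44.19, 115.74], [2.07, 154.8], [-57.11, 237.11], [16.16, 152.29], [-177.93, 177.93]. Speed limits (degrees/s): [147.25, 147.25, 180, 180, 180, 180].

### API

Orientations are given as a 3x3 rotation matrix whose columns are the frame's x, y, z axes.
In Python, from station import r, viewer, ticket gives the robot as it stands.
- The arm moves only by the tool drive_tool, never from a script. Its argument "moves" is a list of rows, each an object of numbers: "dx", "dy", "dz": the shift along the tool's x, y, z scaled (see below); "twist": the turn about the tool's z scaled (see below); "fingers": the gripper command: -1 is shut, 1 is fully open, values between are in proportion. A call has exactly 5 rows; each row is the pose to reach, as a shift and turn from the pose commanded when the call began, along the tool's axes at that moment; what a row does not reach only later rows make up. The controller multiplies each number of a shift by 0.2 m and each number of a turn by 90 degrees. A row lasts 1/8 s, in which the tool goes at most 62.5 mm and 10.7 degrees, less where a joint would pass 70% of its speed; a pose out of reach is approached as far as the arm can. A call with a number of a shift or a turn outside -1 to 1 is refused whole. A call with a gripper value outside its range is refused whole. The fingers move at their own pace and stop on an object; "grip_force" is the grip in N (left out, the last holds). Time passes only in rows, so rows that repeat a pose let the fingers close, or fill a call up. It gives the time, the measured TCP pose, the force, the opening and the grip force at its end, in the units of the state.
- r.observe(): the state, without advancing time (a new reading comes with each control period).
- viewer.camera(name): name is "side" or "top"; returns a dict with "pixels" (400x640x3 uint8, red, green, blue), "fx", "fy", "cx", "cy" (pixels), "rvec" (rotation vector, rad) and "tvec" (3), from world to camera coordinates, as OpenCV has them. Camera axes: x right, y down, z forward; pixel columns grow to the right and rows downward; lengths in mm; the calibration is good to about 2 mm. A picture is of the moment at which its call begins. There is no depth.
- ticket.job_done(): hands the job in; it is judged then, once.
The state is a dict: "time_s": time; "qpos": joint angles; "joint_velocities": joint speeds; "effort": joint torques, N m; "eef_pos": TCP position; "eef_rot": TCP orientation; "contact_force": force on the tool from outside, world axes, zero at the start; "torque": the same for the moment, N m; "gripper_width": finger opening in mm; "grasp_force": force on a finger pad.
Only numpy, scipy, OpenCV 4.12 (cv2) and the standard library are available. Lean on these libraries where they do the work, as an engineer would, in place of code of your own. Each camera call takes 0.05 s, during which the arm holds its last target. There are 200 camera calls.

## Working session

There is one attempt and no reset: what is moved stays moved. The work goes in short steps, Python scripts to look and compute and a tool call to move; the robot and the scene stay as the last step left them, time stands still between calls to the robot, and variables do not carry over. Pictures are saved under pics/ and viewed, at most 10 in all, crops included, and the job is handed in when it is done.

Besides the shell and the picture viewer there is one more tool, called as a command line: name --argument value ..., lists and objects as JSON in quotes. drive_tool: Moves the arm, as the interface text tells. Its arguments: {"type":"object","properties":{"moves":{"type":"array","items":{"type":"object","properties":{"dx":{"type":"number","minimum":-1,"maximum":1},"dy":{"type":"number","minimum":-1,"maximum":1},"dz":{"type":"number","minimum":-1,"maximum":1},"twist":{"type":"number","minimum":-1,"maximum":1},"fingers":{"type":"number"}}}},"grip_force":{"type":"number"}},"required":["moves"]}

```bash
mkdir -p pics
cat > h.py <<'E'
import numpy as np, cv2
from station import r, viewer, ticket
def cam(n):
    c=viewer.camera(n); c['K']=np.array([[c['fx'],0,c['cx']],[0,c['fy'],c['cy']],[0,0,1.]])
    c['R']=cv2.Rodrigues(np.array(c['rvec'],float))[0]; c['t']=np.array(c['tvec'],float).reshape(3); c['o']=-c['R'].T@c['t']; return c
def save(c,f): cv2.imwrite('pics/'+f,np.asarray(c['pixels'])[:,:,::-1])
def ray(c,u,v): 
    d=c['R'].T@np.linalg.inv(c['K'])@np.array([u,v,1.]); return c['o'],d/np.linalg.norm(d)
def plane(c,u,v,z):
    o,d=ray(c,u,v); return o+d*(z-o[2])/d[2]
def tri(c1,p1,c2,p2):
    o1,d1=ray(c1,*p1);o2,d2=ray(c2,*p2)
    s=np.linalg.lstsq(np.c_[d1,-d2],o2-o1,rcond=None)[0]
    a,b=o1+s[0]*d1,o2+s[1]*d2; return (a+b)/2,np.linalg.norm(a-b)
def proj(c,P): return cv2.projectPoints(np.array(P,float).reshape(-1,3),np.array(c['rvec'],float),c['t'],c['K'],None)[0].reshape(-1,2)
E
python3 - <<'E'
from h import *
for n in('side','top'):
    c=cam(n); save(c,n+'0.png'); print(n,c['o'].round(),c['R'][2].round(2),c['fx'],c['cx'],c['cy'])
s=r.observe();print(np.array(s['eef_rot']).round(3),s['contact_force'],s['gripper_width'])
E
```

```text
side [-100. -535. 1280.] [ 0.5   0.24 -0.83] 476.3961186813301 316.5831933403148 195.34013572358853
top [ 431. -197. 1308.] [ 0.13 -0.01 -0.99] 404.39629110282226 318.8211005866461 197.1520442661113
[[-0.972  0.237 -0.001]
 [ 0.237  0.972 -0.001]
 [ 0.    -0.001 -1.   ]] [ 0.18803765 -0.54602369  0.06940578] 85.68178014286634
```

View pics/side0.png

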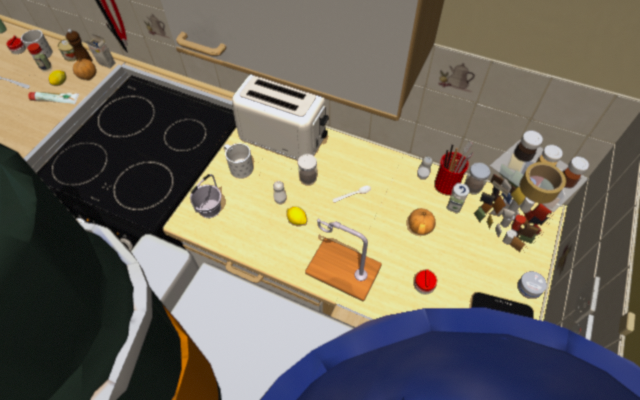

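View pics/top0.png

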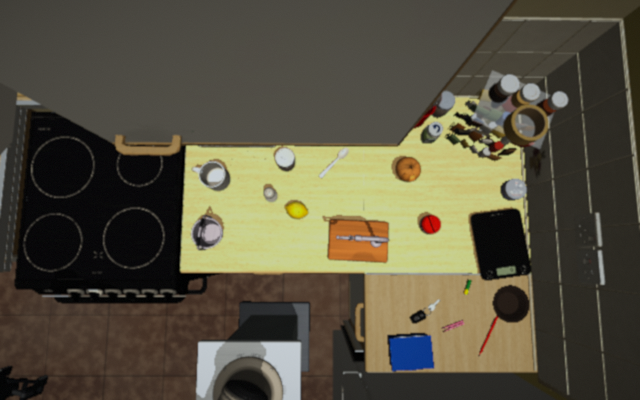

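The pail is at about (207,200) in the side view and (208,232) in the top view. The stand's hook is at about (325,225) side and (338,238) top, and its upright is to the right. I'll zoom in on both.

Run:
```python
from h import *
a=cv2.imread('pics/side0.png');b=cv2.imread('pics/top0.png')
k=cv2.INTER_CUBIC
def z(im,x,y,w,h,s): return cv2.resize(im[y:y+h,x:x+w],None,fx=s,fy=s,interpolation=k)
cv2.imwrite('pics/z1.png',np.vstack([np.hstack([z(a,185,165,50,60,6),z(a,305,205,80,60,6)]),np.hstack([z(b,185,200,50,50,6),z(b,320,205,80,50,6)])])[:600])
cs=cam('side');ct=cam('top')
for P in [(350,0,0),(600,0,0),(450,100,0)]: print(proj(cs,P),proj(ct,P))
```

```text
[[222.94142993 257.70796192]] [[250.90491697 275.7784571 ]]
[[262.83010542 194.17256124]] [[252.81406878 197.65821302]]
[[212.01383364 219.52444154]] [[220.386959   243.95907036]]
```

View pics/z1.png

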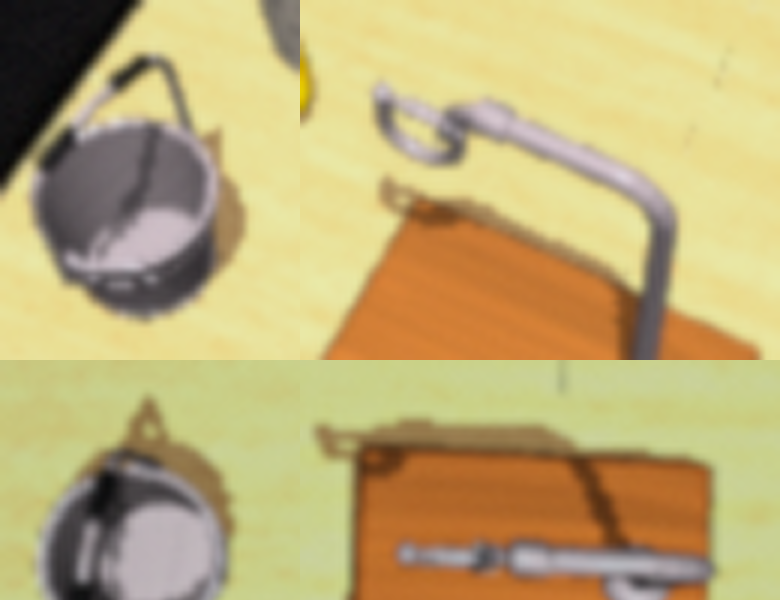

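The zoom shows the black sleeves near side px (206.7,177) and (194.5,190), with the bare peak at about (200.8,182.5). The hook's nose ball is at about side (318.5,220) and top (337.5,237.5). The bottom of the top-view crop is cut off, so I'll take it larger.

Run:
```python
from h import *
b=cv2.imread('pics/top0.png');a=cv2.imread('pics/side0.png')
k=cv2.INTER_CUBIC
def z(im,x,y,w,h,s):
    q=cv2.resize(im[y:y+h,x:x+w],None,fx=s,fy=s,interpolation=k)
    for i in range(0,w,10): cv2.putText(q,str(x+i),(i*s,8),0,.3,(0,0,255)); q[::4,i*s]=(0,0,255)
    for i in range(0,h,10): cv2.putText(q,str(y+i),(0,i*s+8),0,.3,(255,0,0)); q[i*s,::4]=(255,0,0)
    return q
cv2.imwrite('pics/z2.png',np.vstack([np.hstack([z(b,185,206,40,50,7),z(b,322,210,70,50,7)]),z(a,185,170,40,35,7) if 0 else np.hstack([z(a,185,170,40,35,7),z(a,310,210,70,35,7)])]))
```

```text
(no output)
```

View pics/z2.png

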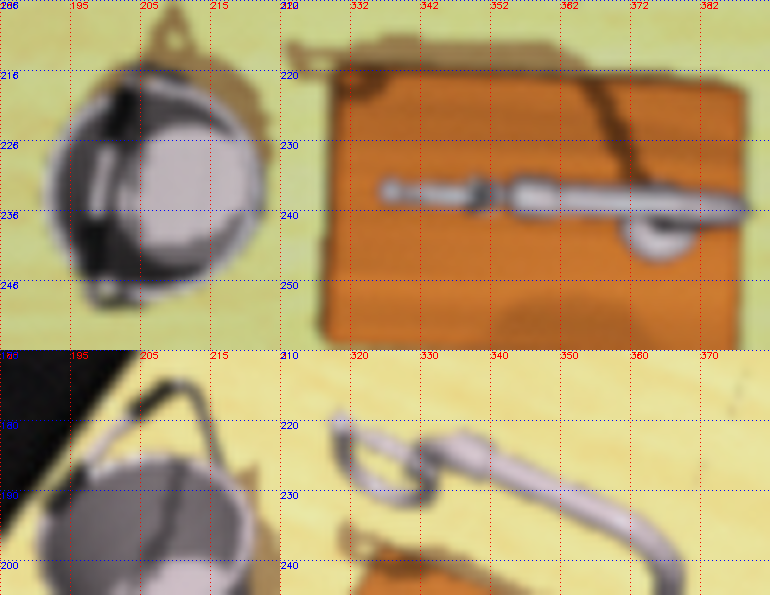

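The grid crop gives these positions. Top view: sleeves (202.0,221.0) and (197.9,240.6), bare middle (199.6,231.6), nose ball (337.3,236.7). Side view: sleeves (206.4,176.7) and (194.0,189.3), middle (199.3,182.1), ball (318.1,219.6).

Run:
```python
from h import *
cs=cam('side');ct=cam('top')
for n,s,t in [('slUp',(206.4,176.7),(202,221)),('slLo',(194,189.3),(197.9,240.6)),('peak',(199.3,182.1),(199.6,231.6)),('ball',(318.1,219.6),(337.3,236.7))]:
    p,e=tri(cs,s,ct,t); print(n,p.round(1),round(e,1))
for n,t,z in [('slUp',(202,221),140),('slLo',(197.9,240.6),140),('peak',(199.6,231.6),145),('ball',(337.3,236.7),221.5)]: print('top',n,plane(ct,*t,z).round(1))
for n,t,z in [('slUp',(206.4,176.7),140),('slLo',(194.,189.3),140),('peak',(199.3,182.1),145),('ball',(318.1,219.6),221.5)]: print('side',n,plane(cs,*t,z).round(1))
# stand: base mask (orange) in top, arm mask
for c,box,n in((ct,(322,205,75,65),'top'),(cs,(300,215,90,90),'side')):
    im=np.asarray(c['pixels']);x,y,w,h=box
    q=cv2.cvtColor(im[y:y+h,x:x+w],cv2.COLOR_RGB2HSV)
    m=((q[...,0]<16)&(q[...,1]>130)).astype(np.uint8)
    k=cv2.findContours(m,0,2)[0];k=np.vstack([i for i in k if len(i)>5]);re=cv2.minAreaRect(k)
    P=np.array([plane(c,u+x,v+y,20) for u,v in cv2.boxPoints(re)]);print(n,P[:,:2].round(),np.linalg.norm(np.diff(P,axis=0),axis=1).round(), P.mean(0).round(1))
# arm points in top: along z=244 silhouette centre
im=np.asarray(ct['pixels']);q=cv2.cvtColor(im,cv2.COLOR_RGB2HSV)
for u in (355,360,365,370,375,380):
    col=q[225:250,u]; v=np.where(col[:,1]<90)[0][:8]; print(u,v+225, plane(ct,u,v[v<15].mean()+225,240).round(1))
```

```text
slUp [513.1 125.9 134.6] 2.8
slLo [457.1 133.6 138.1] 0.9
peak [482.1 128.5 145.2] 2.5
ball [ 467.  -261.4  223.3] 0.3
top slUp [513.5 123.2 140. ]
top slLo [457.3 132.6 140. ]
top peak [482.8 127.5 145. ]
top ball [ 467.1 -261.6  221.5]
side slUp [509.6 124.1 140. ]
side slLo [456.  132.9 140. ]
side peak [481.7 129.8 145. ]
side ball [ 467.8 -260.8  221.5]
top [[ 405. -243.]
 [ 532. -250.]
 [ 523. -436.]
 [ 396. -427.]] [126. 186. 127.] [ 464.  -338.8   20. ]
side [[ 400. -247.]
 [ 533. -244.]
 [ 518. -437.]
 [ 391. -432.]] [133. 193. 128.] [ 460.5 -339.9   20. ]
355 [236 237 238 239] [ 464.6 -307.1  240. ]
360 [236 237 238 239 240] [ 464.6 -320.3  240. ]
365 [236 237 238 239 240] [ 464.7 -333.5  240. ]
370 [237 238 239 240 241] [ 463.4 -346.7  240. ]
375 [236 237 238 239 240 241 242 243] [ 464.8 -359.9  240. ]
380 [237 238 239 240 241 242 243 244] [ 463.5 -373.   240. ]
```

drive_tool --moves '[{"dx":-0.15,"dy":-0.1,"fingers":0.3},{"dx":-0.35,"dy":-0.24,"fingers":0.3},{"dx":-0.58,"dy":-0.4,"fingers":0.3},{"dx":-0.8,"dy":-0.56,"fingers":0.3},{"dx":-1,"dy":-0.7,"fingers":0.3}]' --grip_force 100

```text
$.moves[0]: bad value
```

drive_tool --moves '[{"dx":-0.25,"dy":-0.17,"fingers":0.0},{"dx":-0.5,"dy":-0.35,"fingers":0.0},{"dx":-0.75,"dy":-0.52,"fingers":0.0},{"dx":-0.92,"dy":-0.64,"fingers":0.0,"twist":-0.03},{"dx":-1,"dy":-0.7,"fingers":0.0,"twist":-0.048}]'

```text
$.moves[0]: bad value
```

```bash
cat >> h.py <<'E'
def st():
    s=r.observe(); R=np.array(s['eef_rot']);p=np.array(s['eef_pos'])
    print('t',round(s['time_s'],2),'p',p.round(1),'bearY',round(np.degrees(np.arctan2(R[1,1],R[0,1])),2),'F',np.array(s['contact_force']).round(1),'w',round(s['gripper_width'],1),'g',s['grasp_force']); return p,R
def go(T,bear=None):
    p,R=st(); d=np.array(T)-p; print('units',(R.T@d/200).round(3), 'world',d.round(1))
    if bear is not None: print('twist',round(-(bear-np.degrees(np.arctan2(R[1,1],R[0,1])))/90,3))
E
python3 -c "
from h import *
go((457,132.7,145.5),80.6)
save(cam('top'),'t1.png');save(cam('side'),'s1.png')"
```

```text
t 0.3 p [124.1 510.  245.1] bearY 76.32 F [-0.   0.6  0.1] w 85.6 g 0.0
units [-2.063 -1.439  0.498] world [ 332.9 -377.3  -99.6]
twist -0.048
```

drive_tool --moves '[{"dx":-0.15,"dy":-0.1,"dz":0,"twist":0,"fingers":0.3},{"dx":-0.35,"dy":-0.24,"dz":0,"twist":0,"fingers":0.3},{"dx":-0.58,"dy":-0.4,"dz":0,"twist":0,"fingers":0.3},{"dx":-0.8,"dy":-0.56,"dz":0,"twist":0,"fingers":0.3},{"dx":-1,"dy":-0.7,"dz":0,"twist":0,"fingers":0.3}]' --grip_force 100

```text
time_s: 1.02
eef_pos: [286.3, 325.3, 245.5]
eef_rot: [[-0.972, 0.237, 0.001], [0.237, 0.972, 0.0], [-0.0, 0.001, -1.0]]
contact_force: [-0.2, 0.2, 0.2]
gripper_width: 55.7
grasp_force: 0.0
```

drive_tool --moves '[{"dx":-0.25,"dy":-0.17,"dz":0,"twist":0,"fingers":0.0},{"dx":-0.5,"dy":-0.35,"dz":0,"twist":0,"fingers":0.0},{"dx":-0.75,"dy":-0.52,"dz":0,"twist":0,"fingers":0.0},{"dx":-0.95,"dy":-0.66,"dz":0,"twist":-0.03,"fingers":0.0},{"dx":-1,"dy":-0.7,"dz":0,"twist":-0.048,"fingers":0.0}]'

```text
time_s: 1.65
eef_pos: [448.3, 141.1, 245.2]
eef_rot: [[-0.986, 0.165, 0.0], [0.165, 0.986, -0.0], [-0.001, -0.0, -1.0]]
contact_force: [-1.0, 0.3, 0.3]
gripper_width: 42.3
grasp_force: 0.0
```

```bash
python3 -c "
from h import *
go((457,132.7,145.5),80.6)"
```

```text
t 1.65 p [448.3 141.1 245.2] bearY 80.5 F [-1.   0.3  0.3] w 42.3 g 0.0
units [-0.05  -0.034  0.499] world [  8.7  -8.4 -99.7]
twist -0.001
```

drive_tool --moves '[{"dx":-0.05,"dy":-0.038,"dz":0.1,"twist":0,"fingers":0.0},{"dx":-0.05,"dy":-0.038,"dz":0.22,"twist":0,"fingers":-0.1},{"dx":-0.05,"dy":-0.038,"dz":0.35,"twist":0,"fingers":-0.2},{"dx":-0.05,"dy":-0.038,"dz":0.45,"twist":0,"fingers":-0.2},{"dx":-0.05,"dy":-0.038,"dz":0.499,"twist":0,"fingers":-0.2}]'

```text
time_s: 2.28
eef_pos: [454.8, 134.3, 144.6]
eef_rot: [[-0.987, 0.163, -0.001], [0.163, 0.987, -0.0], [0.001, -0.0, -1.0]]
contact_force: [-0.8, -0.2, 0.1]
gripper_width: 34.2
grasp_force: 0.0
```

Run:
```python
from h import *
ct=cam('top');cs=cam('side')
go((457,132.7,145.5),80.6)
k=cv2.INTER_CUBIC
def z(c,x,y,w,h,s): return cv2.resize(np.asarray(c['pixels'])[y:y+h,x:x+w,::-1],None,fx=s,fy=s,interpolation=k)
cv2.imwrite('pics/z3.png',np.hstack([z(ct,175,200,55,60,7),z(cs,175,150,55,60,7)]))
```

```text
t 2.38 p [454.8 134.3 144.9] bearY 80.64 F [ 0.7 -0.  -1. ] w 34.2 g 0.0
units [-0.012 -0.006 -0.003] world [ 2.2 -1.6  0.6]
twist 0.0
```

View pics/z3.png

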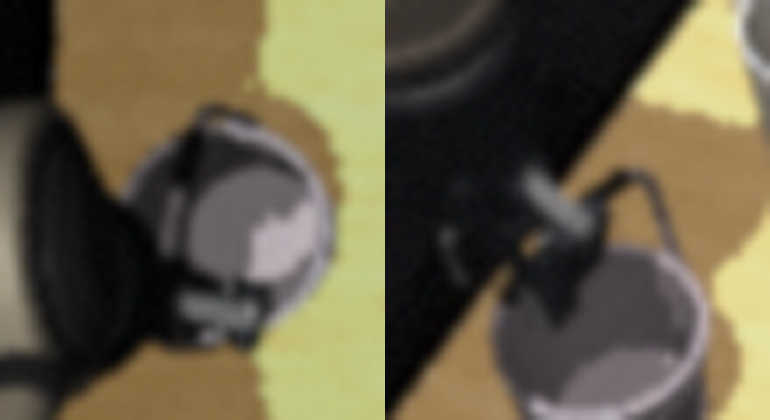

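The gripper straddles the near sleeve at about (215,300) in the left panel, and the bare middle is clear. Next I nudge it and close.

drive_tool --moves '[{"dx":-0.01,"dy":-0.006,"dz":-0.003,"twist":0,"fingers":-0.2},{"dx":-0.01,"dy":-0.006,"dz":-0.003,"twist":0,"fingers":-0.6},{"dx":-0.01,"dy":-0.006,"dz":-0.003,"twist":0,"fingers":-1},{"dx":-0.01,"dy":-0.006,"dz":-0.003,"twist":0,"fingers":-1},{"dx":-0.01,"dy":-0.006,"dz":-0.003,"twist":0,"fingers":-1}]'

```text
time_s: 3.0
eef_pos: [457.5, 132.9, 147.1]
eef_rot: [[-0.987, 0.162, 0.002], [0.162, 0.987, 0.0], [-0.002, 0.001, -1.0]]
contact_force: [-0.6, -0.8, 6.0]
gripper_width: 6.0
grasp_force: 98.3
```

drive_tool --moves '[{"dx":0,"dy":0,"dz":0,"twist":0,"fingers":-1},{"dx":0,"dy":0,"dz":0,"twist":0,"fingers":-1},{"dx":0,"dy":0,"dz":-0.02,"twist":0,"fingers":-1},{"dx":0,"dy":0,"dz":-0.05,"twist":0,"fingers":-1},{"dx":0,"dy":0,"dz":-0.1,"twist":0,"fingers":-1}]'

```text
time_s: 3.62
eef_pos: [456.7, 132.8, 166.4]
eef_rot: [[-0.987, 0.163, -0.001], [0.163, 0.987, 0.0], [0.001, -0.0, -1.0]]
contact_force: [0.1, -0.8, -1.2]
gripper_width: 5.9
grasp_force: 98.1
```

Run:
```python
from h import *
ct=cam('top');cs=cam('side');st()
k=cv2.INTER_CUBIC
def z(c,x,y,w,h,s): return cv2.resize(np.asarray(c['pixels'])[y:y+h,x:x+w,::-1],None,fx=s,fy=s,interpolation=k)
cv2.imwrite('pics/z4.png',np.hstack([z(ct,175,200,55,60,7),z(cs,175,150,55,60,7)]))
```

```text
t 3.73 p [457.7 132.9 167.4] bearY 80.64 F [ 0.3  0.3 -1.9] w 5.5 g 98.06721568107605
```

View pics/z4.png

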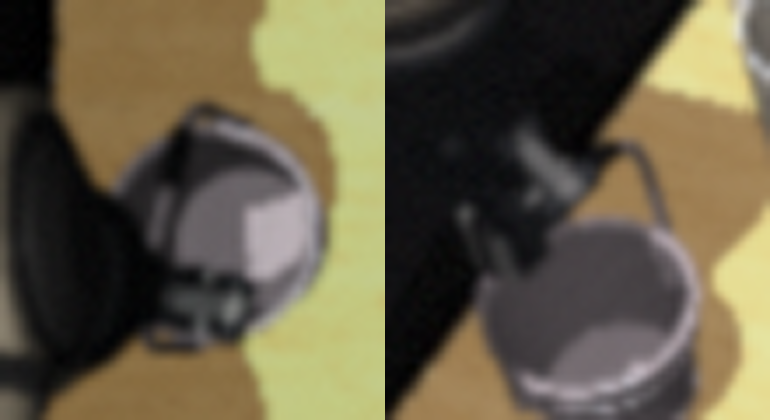

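The pail is held and lifted: its rim has risen along with the gripper in both panels. I'll lift to the travel height, align the handle, and check that the grip is steady.

drive_tool --moves '[{"dx":0,"dy":0,"dz":-0.06,"twist":0,"fingers":-1},{"dx":0,"dy":0,"dz":-0.16,"twist":-0.02,"fingers":-1},{"dx":0,"dy":0,"dz":-0.28,"twist":-0.045,"fingers":-1},{"dx":0,"dy":0,"dz":-0.35,"twist":-0.07,"fingers":-1},{"dx":0,"dy":0,"dz":-0.38,"twist":-0.07,"fingers":-1}]'

```text
time_s: 4.35
eef_pos: [457.3, 132.9, 243.3]
eef_rot: [[-0.999, 0.054, 0.002], [0.054, 0.999, 0.0], [-0.002, 0.0, -1.0]]
contact_force: [0.1, 0.6, -2.5]
gripper_width: 6.0
grasp_force: 98.1
```

Run:
```python
from h import *
ct=cam('top');cs=cam('side');st()
k=cv2.INTER_CUBIC
def z(c,x,y,w,h,s):
    q=cv2.resize(np.asarray(c['pixels'])[y:y+h,x:x+w,::-1],None,fx=s,fy=s,interpolation=k)
    for i in range(0,w,10): cv2.putText(q,str(x+i),(i*s,8),0,.3,(0,0,255)); q[::6,i*s]=(0,0,255)
    for i in range(0,h,10): cv2.putText(q,str(y+i),(0,i*s+8),0,.3,(255,0,0)); q[i*s,::6]=(255,0,0)
    return q
cv2.imwrite('pics/z5.png',np.hstack([z(ct,165,190,65,70,6),z(cs,165,125,65,70,6)]))
```

```text
t 4.45 p [457.1 132.9 242.7] bearY 86.89 F [-0.4  0.1 -1.1] w 6.0 g 98.13405275344849
```

View pics/z5.png

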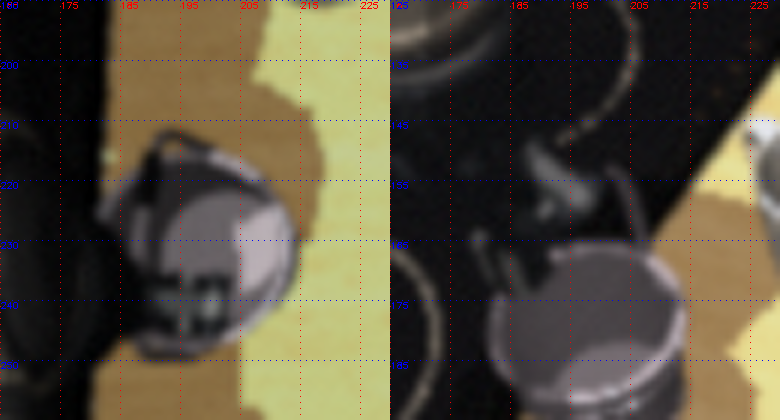

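Grip width is steady at 6 mm. The top panel shows the bare bar at about (188,227), aligned with the gripper. Now I traverse toward the hook.

drive_tool --moves '[{"dx":0,"dy":-0.1,"dz":0,"twist":0,"fingers":-1},{"dx":0,"dy":-0.28,"dz":0,"twist":0,"fingers":-1},{"dx":0,"dy":-0.48,"dz":0,"twist":0,"fingers":-1},{"dx":0,"dy":-0.68,"dz":0,"twist":0,"fingers":-1},{"dx":0,"dy":-0.87,"dz":0,"twist":0,"fingers":-1}]'

```text
time_s: 5.08
eef_pos: [447.1, -42.1, 241.4]
eef_rot: [[-0.999, 0.054, -0.001], [0.054, 0.999, 0.0], [0.001, 0.0, -1.0]]
contact_force: [0.4, 1.0, -1.7]
gripper_width: 6.0
grasp_force: 98.1
```

drive_tool --moves '[{"dx":0,"dy":-0.2,"dz":0,"twist":0,"fingers":-1},{"dx":0,"dy":-0.38,"dz":0,"twist":0,"fingers":-1},{"dx":0,"dy":-0.54,"dz":0,"twist":0,"fingers":-1},{"dx":0,"dy":-0.65,"dz":0,"twist":0,"fingers":-1},{"dx":0,"dy":-0.7,"dz":0,"twist":0,"fingers":-1}]'

```text
time_s: 5.7
eef_pos: [439.8, -181.6, 241.3]
eef_rot: [[-0.998, 0.055, -0.001], [0.055, 0.998, 0.001], [0.001, 0.001, -1.0]]
contact_force: [0.6, 0.6, -1.3]
gripper_width: 5.9
grasp_force: 98.2
```

Run:
```python
from h import *
ct=cam('top');cs=cam('side');go((440,-269.4,242.7),87)
k=cv2.INTER_CUBIC
def z(c,x,y,w,h,s):
    q=cv2.resize(np.asarray(c['pixels'])[y:y+h,x:x+w,::-1],None,fx=s,fy=s,interpolation=k)
    for i in range(0,w,10): cv2.putText(q,str(x+i),(i*s,8),0,.3,(0,0,255)); q[::6,i*s]=(0,0,255)
    for i in range(0,h,10): cv2.putText(q,str(y+i),(0,i*s+8),0,.3,(255,0,0)); q[i*s,::6]=(255,0,0)
    return q
cv2.imwrite('pics/z6.png',np.hstack([z(ct,290,205,65,70,6),z(cs,270,190,65,70,6)]))
```

```text
t 5.8 p [ 440.  -181.1  241.6] bearY 86.86 F [ 0.3 -0.3 -1.4] w 5.3 g 98.16309213638306
units [-0.024 -0.441 -0.006] world [ -0.  -88.3   1.1]
twist -0.002
```

View pics/z6.png

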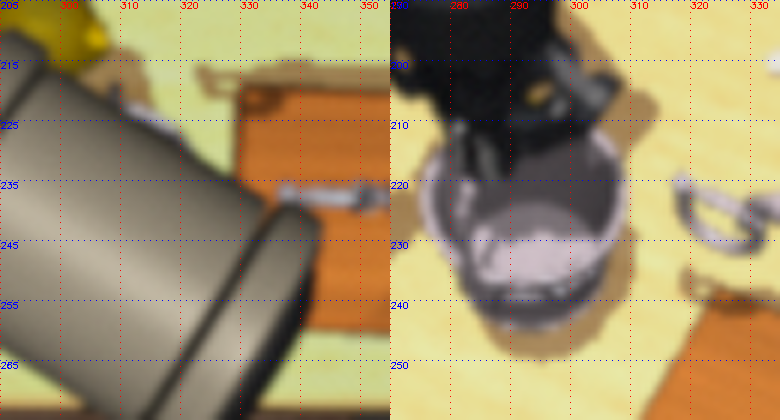

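Run:
```python
from h import *
cs=cam('side');p,R=st()
a=np.linspace(0,2*np.pi,73);c=np.array([p[0]+27,p[1]-1.4,p[2]-1.5-77])
for tilt in(-6,0,6):  # deg about bar-normal through the grip
    t=np.radians(tilt);M=np.array([[np.cos(t),0,np.sin(t)],[0,1,0],[-np.sin(t),0,np.cos(t)]])
    P=np.c_[45*np.cos(a),45*np.sin(a),0*a]+c-p; q=proj(cs,(M@P.T).T+p)
    print(tilt,'u',q[:,0].min().round(1),q[:,0].max().round(1),'v',q[:,1].min().round(1),q[:,1].max().round(1))
    for n,z in(('rim',0),):print(q[[0,18,36,54]].round(1).tolist())
```

```text
t 5.85 p [ 440.  -180.4  241.7] bearY 86.89 F [ 0.2  0.  -2.8] w 5.9 g 98.16170811653137
-6 u 276.7 309.6 v 203.0 232.8
[[300.2, 204.1], [278.5, 211.8], [285.9, 231.5], [308.1, 223.5]]
0 u 275.4 308.4 v 206.6 235.1
[[299.1, 207.8], [277.2, 214.7], [284.4, 233.7], [306.8, 226.5]]
6 u 274.0 307.1 v 210.3 237.2
[[297.9, 211.6], [275.9, 217.6], [283.0, 235.7], [305.5, 229.3]]
```

drive_tool --moves '[{"dx":-0.006,"dy":-0.1,"dz":0,"twist":0,"fingers":-1},{"dx":-0.012,"dy":-0.21,"dz":0,"twist":0,"fingers":-1},{"dx":-0.018,"dy":-0.32,"dz":0,"twist":0,"fingers":-1},{"dx":-0.024,"dy":-0.41,"dz":0,"twist":0,"fingers":-1},{"dx":-0.024,"dy":-0.443,"dz":0,"twist":0,"fingers":-1}]'

```text
time_s: 6.48
eef_pos: [440.2, -270.7, 241.9]
eef_rot: [[-0.999, 0.055, -0.0], [0.055, 0.999, 0.0], [0.0, 0.0, -1.0]]
contact_force: [0.2, -0.1, -2.8]
gripper_width: 5.3
grasp_force: 98.2
```

Run:
```python
from h import *
cs=cam('side');go((440,-269.4,241.5),87)
c=cs;x,y,w,h,s=280,195,60,65,9
q=cv2.resize(np.asarray(c['pixels'])[y:y+h,x:x+w,::-1],None,fx=s,fy=s,interpolation=cv2.INTER_CUBIC)
for i in range(0,w,10): cv2.putText(q,str(x+i),(i*s,8),0,.3,(0,0,255)); q[::6,i*s]=(0,0,255)
for i in range(0,h,10): cv2.putText(q,str(y+i),(0,i*s+8),0,.3,(255,0,0)); q[i*s,::6]=(255,0,0)
cv2.imwrite('pics/z7.png',q)
for o in(0,13,27): print(proj(cs,(467-o*.9986,-270.8+.052*o,240)))
print(proj(cs,[(467.4,-261.2,221.5),(466.4,-279.3,192),(465.7,-293.2,221)]))
```

```text
t 6.53 p [ 440.1 -270.8  241.8] bearY 86.88 F [ 0.8 -0.6 -1.5] w 5.9 g 98.19845795631409
units [0.001 0.007 0.002] world [-0.1  1.4 -0.3]
twist -0.001
[[321.45480672 217.52900567]]
[[319.08855284 221.4433155 ]]
[[316.51243378 225.70478899]]
[[318.17645508 219.79223167]
 [324.41284763 228.29086525]
 [329.23454711 224.82872138]]
```

View pics/z7.png

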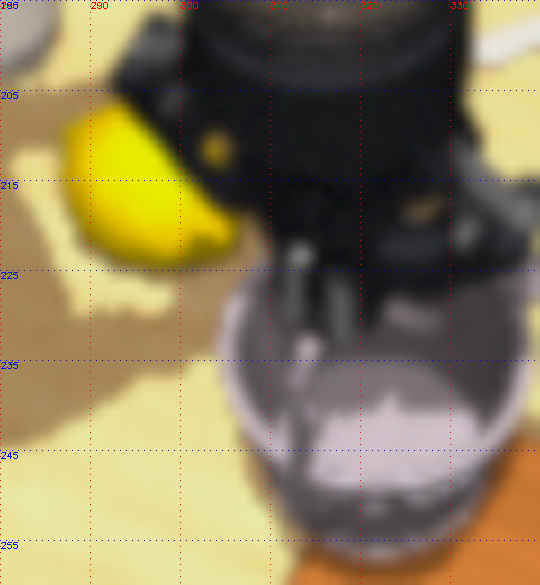

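The side view shows the hook's bend at about (325,230) under the arch and inside the rim, which matches the projected seat at (324.4,228.3). The bar is above the gate, so I start down gently.

drive_tool --moves '[{"dx":0,"dy":0.007,"dz":0.01,"twist":0,"fingers":-1},{"dx":0,"dy":0.007,"dz":0.025,"twist":0,"fingers":-1},{"dx":0,"dy":0.007,"dz":0.04,"twist":0,"fingers":-1},{"dx":0,"dy":0.007,"dz":0.055,"twist":0,"fingers":-1},{"dx":0,"dy":0.007,"dz":0.06,"twist":0,"fingers":-1}]'

```text
time_s: 7.15
eef_pos: [440.3, -267.9, 229.8]
eef_rot: [[-0.999, 0.053, -0.0], [0.053, 0.999, 0.0], [0.0, 0.0, -1.0]]
contact_force: [-0.2, 0.7, -1.3]
gripper_width: 6.0
grasp_force: 98.2
```

drive_tool --moves '[{"dx":0,"dy":0,"dz":0.005,"twist":0,"fingers":-1},{"dx":0,"dy":0,"dz":0.01,"twist":0,"fingers":-1},{"dx":0,"dy":0,"dz":0.015,"twist":0,"fingers":-1},{"dx":0,"dy":0,"dz":0.02,"twist":0,"fingers":-1},{"dx":0,"dy":0,"dz":0.02,"twist":0,"fingers":-1}]'

```text
time_s: 7.78
eef_pos: [440.5, -268.1, 226.3]
eef_rot: [[-0.999, 0.053, 0.0], [0.053, 0.999, -0.0], [-0.0, -0.0, -1.0]]
contact_force: [1.0, 1.0, 2.3]
gripper_width: 5.5
grasp_force: 99.3
```

drive_tool --moves '[{"dx":0,"dy":-0.006,"dz":0,"twist":0,"fingers":-1},{"dx":0,"dy":-0.006,"dz":0.005,"twist":0,"fingers":-1},{"dx":0,"dy":-0.006,"dz":0.01,"twist":0,"fingers":-1},{"dx":0,"dy":-0.006,"dz":0.015,"twist":0,"fingers":-1},{"dx":0,"dy":-0.006,"dz":0.02,"twist":0,"fingers":-1}]'

```text
time_s: 8.4
eef_pos: [440.3, -269.1, 222.0]
eef_rot: [[-0.999, 0.053, -0.0], [0.053, 0.999, 0.0], [0.0, 0.0, -1.0]]
contact_force: [-0.1, 0.4, 2.6]
gripper_width: 5.5
grasp_force: 99.4
```

Run:
```python
from h import *
for i in range(3):
    st(); cam('side')
```

```text
t 8.4 p [ 440.3 -269.1  222. ] bearY 86.94 F [-0.1  0.4  2.6] w 5.5 g 99.37945246696472
t 8.45 p [ 440.2 -269.1  221.8] bearY 86.94 F [0.1 1.7 2.3] w 5.5 g 99.37228560447693
t 8.5 p [ 440.3 -269.1  221.9] bearY 86.94 F [0.4 0.6 2.8] w 5.8 g 99.36839818954468
```

drive_tool --moves '[{"dx":0,"dy":0,"dz":0.01,"twist":0,"fingers":-1},{"dx":0,"dy":0,"dz":0.02,"twist":0,"fingers":-1},{"dx":0,"dy":0,"dz":0.03,"twist":0,"fingers":-1},{"dx":0,"dy":0,"dz":0.04,"twist":0,"fingers":-1},{"dx":0,"dy":0,"dz":0.045,"twist":0,"fingers":-1}]'

```text
time_s: 9.18
eef_pos: [440.1, -268.8, 212.6]
eef_rot: [[-0.999, 0.053, -0.001], [0.053, 0.999, 0.001], [0.001, 0.001, -1.0]]
contact_force: [0.6, 3.7, 2.1]
gripper_width: 5.5
grasp_force: 99.3
```

drive_tool --moves '[{"dx":0,"dy":0,"dz":0.005,"twist":0,"fingers":-1},{"dx":0,"dy":0,"dz":0.01,"twist":0,"fingers":-1},{"dx":0,"dy":0,"dz":0.015,"twist":0,"fingers":-1},{"dx":0,"dy":0,"dz":0.02,"twist":0,"fingers":-1},{"dx":0,"dy":0,"dz":0.025,"twist":0,"fingers":-1}]'

```text
time_s: 9.8
eef_pos: [439.9, -268.4, 207.4]
eef_rot: [[-0.999, 0.053, -0.001], [0.053, 0.999, 0.002], [0.001, 0.002, -1.0]]
contact_force: [0.5, 7.6, -1.1]
gripper_width: 5.7
grasp_force: 99.3
```

drive_tool --moves '[{"dx":0,"dy":0,"dz":0.005,"twist":0,"fingers":-1},{"dx":0,"dy":0,"dz":0.01,"twist":0,"fingers":-1},{"dx":0,"dy":0,"dz":0.01,"twist":0,"fingers":-1},{"dx":0,"dy":0,"dz":0.015,"twist":0,"fingers":-1},{"dx":0,"dy":0,"dz":0.015,"twist":0,"fingers":-1}]'

```text
time_s: 10.42
eef_pos: [440.3, -269.5, 205.0]
eef_rot: [[-0.999, 0.054, 0.0], [0.054, 0.999, -0.0], [-0.0, -0.0, -1.0]]
contact_force: [0.1, -0.1, -1.5]
gripper_width: 5.9
grasp_force: 99.7
```

The gate has let the bar by: the side force vanished and only the pail's weight is left. Now I center over the seat and lower.

drive_tool --moves '[{"dx":0,"dy":-0.01,"dz":0.0,"twist":0,"fingers":-1},{"dx":0,"dy":-0.022,"dz":0.006,"twist":0,"fingers":-1},{"dx":0,"dy":-0.034,"dz":0.015,"twist":0,"fingers":-1},{"dx":0,"dy":-0.042,"dz":0.028,"twist":0,"fingers":-1},{"dx":0,"dy":-0.042,"dz":0.04,"twist":0,"fingers":-1}]'

```text
time_s: 11.05
eef_pos: [439.8, -277.7, 196.8]
eef_rot: [[-0.999, 0.054, -0.0], [0.054, 0.999, 0.0], [0.0, 0.0, -1.0]]
contact_force: [-0.1, 0.3, -0.9]
gripper_width: 5.4
grasp_force: 99.7
```

drive_tool --moves '[{"dx":0,"dy":0,"dz":0.0,"twist":0,"fingers":-1},{"dx":0,"dy":0,"dz":0.003,"twist":0,"fingers":-1},{"dx":0,"dy":0,"dz":0.006,"twist":0,"fingers":-1},{"dx":0,"dy":0,"dz":0.01,"twist":0,"fingers":-1},{"dx":0,"dy":0,"dz":0.01,"twist":0,"fingers":-1}]'

```text
time_s: 11.68
eef_pos: [439.8, -277.6, 195.0]
eef_rot: [[-0.999, 0.053, -0.0], [0.053, 0.999, 0.0], [0.0, 0.0, -1.0]]
contact_force: [0.4, 0.3, -2.7]
gripper_width: 5.6
grasp_force: 99.7
```

drive_tool --moves '[{"dx":0,"dy":0,"dz":0.003,"twist":0,"fingers":-1},{"dx":0,"dy":0,"dz":0.006,"twist":0,"fingers":-1},{"dx":0,"dy":0,"dz":0.008,"twist":0,"fingers":-1},{"dx":0,"dy":0,"dz":0.01,"twist":0,"fingers":-1},{"dx":0,"dy":0,"dz":0.01,"twist":0,"fingers":-1}]'

```text
time_s: 12.3
eef_pos: [440.1, -277.8, 193.7]
eef_rot: [[-0.999, 0.053, 0.001], [0.053, 0.999, -0.001], [-0.001, -0.001, -1.0]]
contact_force: [-2.3, 0.9, 5.0]
gripper_width: 5.4
grasp_force: 100.5
```

Seated: contact at TCP z 193.7 with a light 7 N. Now I raise toward the shut gate for the tug.

drive_tool --moves '[{"dx":0,"dy":0,"dz":-0.02,"twist":0,"fingers":-1},{"dx":0,"dy":0,"dz":-0.05,"twist":0,"fingers":-1},{"dx":0,"dy":0,"dz":-0.08,"twist":0,"fingers":-1},{"dx":0,"dy":0,"dz":-0.1,"twist":0,"fingers":-1},{"dx":0,"dy":0,"dz":-0.105,"twist":0,"fingers":-1}]'

```text
time_s: 12.92
eef_pos: [439.9, -277.7, 214.4]
eef_rot: [[-0.999, 0.053, 0.0], [0.053, 0.999, -0.0], [-0.0, -0.0, -1.0]]
contact_force: [0.4, 0.8, -1.4]
gripper_width: 5.5
grasp_force: 99.6
```

drive_tool --moves '[{"dx":0,"dy":0,"dz":-0.002,"twist":0,"fingers":-1},{"dx":0,"dy":0,"dz":-0.004,"twist":0,"fingers":-1},{"dx":0,"dy":0,"dz":-0.005,"twist":0,"fingers":-1},{"dx":0,"dy":0,"dz":-0.005,"twist":0,"fingers":-1},{"dx":0,"dy":0,"dz":-0.005,"twist":0,"fingers":-1}]'

```text
time_s: 13.55
eef_pos: [439.9, -277.6, 215.0]
eef_rot: [[-0.999, 0.053, 0.0], [0.053, 0.999, 0.0], [-0.0, 0.0, -1.0]]
contact_force: [-0.8, -0.3, -2.1]
gripper_width: 5.3
grasp_force: 99.6
```

drive_tool --moves '[{"dx":0,"dy":0,"dz":-0.002,"twist":0,"fingers":-1},{"dx":0,"dy":0,"dz":-0.004,"twist":0,"fingers":-1},{"dx":0,"dy":0,"dz":-0.005,"twist":0,"fingers":-1},{"dx":0,"dy":0,"dz":-0.005,"twist":0,"fingers":-1},{"dx":0,"dy":0,"dz":-0.005,"twist":0,"fingers":-1}]'

```text
time_s: 14.18
eef_pos: [439.9, -277.6, 216.1]
eef_rot: [[-0.999, 0.053, 0.0], [0.053, 0.999, 0.0], [-0.0, 0.0, -1.0]]
contact_force: [0.3, 0.4, -1.8]
gripper_width: 5.9
grasp_force: 99.6
```

drive_tool --moves '[{"dx":0,"dy":0,"dz":-0.002,"twist":0,"fingers":-1},{"dx":0,"dy":0,"dz":-0.003,"twist":0,"fingers":-1},{"dx":0,"dy":0,"dz":-0.003,"twist":0,"fingers":-1},{"dx":0,"dy":0,"dz":-0.003,"twist":0,"fingers":-1},{"dx":0,"dy":0,"dz":-0.003,"twist":0,"fingers":-1}]'

```text
time_s: 14.8
eef_pos: [439.8, -277.6, 216.6]
eef_rot: [[-0.999, 0.053, -0.0], [0.053, 0.999, 0.0], [0.0, 0.0, -1.0]]
contact_force: [-0.4, -0.1, -0.8]
gripper_width: 5.5
grasp_force: 99.6
```

drive_tool --moves '[{"dx":0,"dy":0,"dz":-0.002,"twist":0,"fingers":-1},{"dx":0,"dy":0,"dz":-0.003,"twist":0,"fingers":-1},{"dx":0,"dy":0,"dz":-0.003,"twist":0,"fingers":-1},{"dx":0,"dy":0,"dz":-0.003,"twist":0,"fingers":-1},{"dx":0,"dy":0,"dz":-0.003,"twist":0,"fingers":-1}]'

```text
time_s: 15.42
eef_pos: [439.8, -277.6, 217.2]
eef_rot: [[-0.999, 0.053, -0.0], [0.053, 0.999, 0.0], [0.0, 0.0, -1.0]]
contact_force: [0.3, -0.6, -1.5]
gripper_width: 5.6
grasp_force: 99.6
```

drive_tool --moves '[{"dx":0,"dy":0,"dz":-0.001,"twist":0,"fingers":-1},{"dx":0,"dy":0,"dz":-0.002,"twist":0,"fingers":-1},{"dx":0,"dy":0,"dz":-0.003,"twist":0,"fingers":-1},{"dx":0,"dy":0,"dz":-0.003,"twist":0,"fingers":-1},{"dx":0,"dy":0,"dz":-0.003,"twist":0,"fingers":-1}]'

```text
time_s: 16.05
eef_pos: [439.8, -277.6, 217.8]
eef_rot: [[-0.999, 0.053, 0.0], [0.053, 0.999, 0.0], [-0.0, 0.0, -1.0]]
contact_force: [0.2, 0.7, -1.1]
gripper_width: 5.7
grasp_force: 99.2
```

drive_tool --moves '[{"dx":0,"dy":0,"dz":-0.001,"twist":0,"fingers":-1},{"dx":0,"dy":0,"dz":-0.002,"twist":0,"fingers":-1},{"dx":0,"dy":0,"dz":-0.003,"twist":0,"fingers":-1},{"dx":0,"dy":0,"dz":-0.003,"twist":0,"fingers":-1},{"dx":0,"dy":0,"dz":-0.003,"twist":0,"fingers":-1}]'

```text
time_s: 16.68
eef_pos: [439.8, -277.6, 218.3]
eef_rot: [[-0.999, 0.053, -0.0], [0.053, 0.999, 0.0], [0.0, 0.0, -1.0]]
contact_force: [-0.3, -0.6, -3.1]
gripper_width: 5.6
grasp_force: 99.0
```

drive_tool --moves '[{"dx":0,"dy":0,"dz":-0.001,"twist":0,"fingers":-1},{"dx":0,"dy":0,"dz":-0.002,"twist":0,"fingers":-1},{"dx":0,"dy":0,"dz":-0.002,"twist":0,"fingers":-1},{"dx":0,"dy":0,"dz":-0.002,"twist":0,"fingers":-1},{"dx":0,"dy":0,"dz":-0.002,"twist":0,"fingers":-1}]'

```text
time_s: 17.3
eef_pos: [439.7, -277.6, 218.7]
eef_rot: [[-0.999, 0.053, -0.0], [0.053, 0.999, 0.0], [0.0, 0.0, -1.0]]
contact_force: [-0.8, 0.2, -5.1]
gripper_width: 5.5
grasp_force: 99.0
```

```bash
cat > f.py <<'E'
from h import *
F=[]
for i in range(6):
    F.append(r.observe()['contact_force'][2]); cam('side')
print(np.round(F,1),np.mean(F).round(2)); st()
E
python3 f.py
```

```text
[-5.1 -6.4 -6.3 -5.7 -5.6 -6.3] -5.88
t 17.6 p [ 439.8 -277.6  218.7] bearY 86.94 F [-1.1 -0.3 -6. ] w 5.6 g 99.0547513961792
```

drive_tool --moves '[{"dx":0,"dy":0,"dz":-0.001,"twist":0,"fingers":-1},{"dx":0,"dy":0,"dz":-0.002,"twist":0,"fingers":-1},{"dx":0,"dy":0,"dz":-0.0028,"twist":0,"fingers":-1},{"dx":0,"dy":0,"dz":-0.0028,"twist":0,"fingers":-1},{"dx":0,"dy":0,"dz":-0.0028,"twist":0,"fingers":-1}]'

```text
time_s: 18.23
eef_pos: [439.7, -277.6, 219.2]
eef_rot: [[-0.999, 0.053, -0.001], [0.053, 0.999, 0.001], [0.001, 0.0, -1.0]]
contact_force: [-1.8, 0.7, -10.0]
gripper_width: 6.1
grasp_force: 99.1
```

```bash
python3 f.py
```

```text
[-10.   -8.8  -8.8  -9.7  -9.8 -10.5] -9.6
t 18.52 p [ 439.7 -277.6  219.3] bearY 86.94 F [-0.4 -0.6 -9.7] w 5.7 g 99.11291599273682
```

Measured −9.6 N, less the 1.8 N weight, is about 7.8 N on the gate. I'll hold it there.

drive_tool --moves '[{"dx":0,"dy":0,"dz":0,"twist":0,"fingers":-1},{"dx":0,"dy":0,"dz":0,"twist":0,"fingers":-1},{"dx":0,"dy":0,"dz":0,"twist":0,"fingers":-1},{"dx":0,"dy":0,"dz":0,"twist":0,"fingers":-1},{"dx":0,"dy":0,"dz":0,"twist":0,"fingers":-1}]'

```text
time_s: 19.15
eef_pos: [439.8, -277.6, 219.4]
eef_rot: [[-0.999, 0.053, -0.0], [0.053, 0.999, 0.0], [0.0, 0.0, -1.0]]
contact_force: [-0.9, 1.0, -10.8]
gripper_width: 5.8
grasp_force: 99.1
```

drive_tool --moves '[{"dx":0,"dy":0,"dz":0,"twist":0,"fingers":-1},{"dx":0,"dy":0,"dz":0,"twist":0,"fingers":-1},{"dx":0,"dy":0,"dz":0,"twist":0,"fingers":-1},{"dx":0,"dy":0,"dz":0,"twist":0,"fingers":-1},{"dx":0,"dy":0,"dz":0,"twist":0,"fingers":-1}]'

```text
time_s: 19.77
eef_pos: [439.8, -277.6, 219.4]
eef_rot: [[-0.999, 0.053, 0.0], [0.053, 0.999, 0.0], [-0.0, 0.0, -1.0]]
contact_force: [-1.9, -0.1, -11.4]
gripper_width: 5.5
grasp_force: 99.1
```

drive_tool --moves '[{"dx":0,"dy":0,"dz":0.015,"twist":0,"fingers":-1},{"dx":0,"dy":0,"dz":0.04,"twist":0,"fingers":-1},{"dx":0,"dy":0,"dz":0.07,"twist":0,"fingers":-1},{"dx":0,"dy":0,"dz":0.1,"twist":0,"fingers":-1},{"dx":0,"dy":0,"dz":0.116,"twist":0,"fingers":-1}]'

```text
time_s: 20.4
eef_pos: [439.8, -277.6, 195.8]
eef_rot: [[-0.999, 0.053, -0.0], [0.053, 0.999, 0.0], [0.0, 0.0, -1.0]]
contact_force: [-0.2, 0.5, -2.3]
gripper_width: 5.7
grasp_force: 100.8
```

```bash
python3 f.py
```

```text
[-2.3 -2.2 -2.1 -2.2 -1.  -1.9] -1.95
t 20.7 p [ 440.  -277.8  196.4] bearY 86.94 F [ 0.5  0.1 -1.6] w 5.4 g 100.83666443824768
```

drive_tool --moves '[{"dx":0,"dy":0,"dz":0.003,"twist":0,"fingers":-1},{"dx":0,"dy":0,"dz":0.006,"twist":0,"fingers":-1},{"dx":0,"dy":0,"dz":0.008,"twist":0,"fingers":-1},{"dx":0,"dy":0,"dz":0.009,"twist":0,"fingers":-1},{"dx":0,"dy":0,"dz":0.009,"twist":0,"fingers":-1}]'

```text
time_s: 21.32
eef_pos: [439.9, -277.7, 194.5]
eef_rot: [[-0.999, 0.053, 0.0], [0.053, 0.999, -0.0], [-0.0, -0.0, -1.0]]
contact_force: [0.8, 0.2, -0.7]
gripper_width: 5.5
grasp_force: 100.9
```

```bash
python3 f.py
```

```text
[-0.7 -0.9 -0.2 -0.8  0.2 -0.1] -0.41
t 21.62 p [ 439.9 -277.7  194.5] bearY 86.94 F [-1.  -0.3  0.6] w 5.4 g 100.91321110725403
```

The hook now carries the weight. I'll release gently and go straight up.

drive_tool --moves '[{"dx":0,"dy":0,"dz":0,"twist":0,"fingers":-0.8},{"dx":0,"dy":0,"dz":0,"twist":0,"fingers":-0.7},{"dx":0,"dy":0,"dz":0,"twist":0,"fingers":-0.5},{"dx":0,"dy":0,"dz":0,"twist":0,"fingers":-0.3},{"dx":0,"dy":0,"dz":0,"twist":0,"fingers":-0.3}]'

```text
time_s: 22.25
eef_pos: [439.9, -277.7, 194.4]
eef_rot: [[-0.999, 0.053, 0.0], [0.053, 0.999, 0.0], [-0.0, 0.0, -1.0]]
contact_force: [0.3, 0.0, -0.5]
gripper_width: 29.9
grasp_force: 0.0
```

drive_tool --moves '[{"dx":0,"dy":0,"dz":0,"twist":0,"fingers":-0.3},{"dx":0,"dy":0,"dz":0,"twist":0,"fingers":-0.3},{"dx":0,"dy":0,"dz":0,"twist":0,"fingers":-0.3},{"dx":0,"dy":0,"dz":0,"twist":0,"fingers":-0.3},{"dx":0,"dy":0,"dz":0,"twist":0,"fingers":-0.3}]'

```text
time_s: 22.88
eef_pos: [439.8, -277.6, 194.4]
eef_rot: [[-0.999, 0.053, 0.0], [0.053, 0.999, 0.0], [-0.0, 0.0, -1.0]]
contact_force: [-0.4, 0.3, 0.5]
gripper_width: 30.0
grasp_force: 0.0
```

drive_tool --moves '[{"dx":0,"dy":0,"dz":-0.03,"twist":0,"fingers":-0.3},{"dx":0,"dy":0,"dz":-0.09,"twist":0,"fingers":-0.3},{"dx":0,"dy":0,"dz":-0.18,"twist":0,"fingers":-0.3},{"dx":0,"dy":0,"dz":-0.3,"twist":0,"fingers":-0.3},{"dx":0,"dy":0,"dz":-0.4,"twist":0,"fingers":-0.3}]'

```text
time_s: 23.5
eef_pos: [440.0, -277.8, 276.3]
eef_rot: [[-0.999, 0.053, 0.001], [0.053, 0.999, -0.001], [-0.001, -0.001, -1.0]]
contact_force: [0.4, 0.1, 0.6]
gripper_width: 30.0
grasp_force: 0.0
```

drive_tool --moves '[{"dx":0.2,"dy":0.2,"dz":0,"twist":0,"fingers":-0.3},{"dx":0.3,"dy":0.4,"dz":0,"twist":0,"fingers":-0.3},{"dx":0.3,"dy":0.6,"dz":0,"twist":0,"fingers":-0.3},{"dx":0.3,"dy":0.8,"dz":0,"twist":0,"fingers":-0.3},{"dx":0.3,"dy":1,"dz":0,"twist":0,"fingers":-0.3}]'

```text
time_s: 24.12
eef_pos: [390.7, -73.6, 275.6]
eef_rot: [[-0.999, 0.054, 0.002], [0.054, 0.999, -0.001], [-0.002, -0.0, -1.0]]
contact_force: [-0.1, -0.2, -1.3]
gripper_width: 29.8
grasp_force: 0.0
```

drive_tool --moves '[{"dx":0,"dy":0.2,"dz":0,"twist":0,"fingers":-0.3},{"dx":0,"dy":0.4,"dz":0,"twist":0,"fingers":-0.3},{"dx":0,"dy":0.6,"dz":0,"twist":0,"fingers":-0.3},{"dx":0,"dy":0.75,"dz":0,"twist":0,"fingers":-0.3},{"dx":0,"dy":0.8,"dz":0,"twist":0,"fingers":-0.3}]'

```text
time_s: 24.75
eef_pos: [399.2, 86.3, 275.3]
eef_rot: [[-0.999, 0.051, 0.001], [0.051, 0.999, 0.0], [-0.001, 0.0, -1.0]]
contact_force: [0.1, -0.8, -0.0]
gripper_width: 30.0
grasp_force: 0.0
```

Run:
```python
from h import *
st();ct=cam('top');cs=cam('side')
def z(c,x,y,w,h,s): return cv2.resize(np.asarray(c['pixels'])[y:y+h,x:x+w,::-1],None,fx=s,fy=s,interpolation=cv2.INTER_CUBIC)
cv2.imwrite('pics/z8.png',np.hstack([z(ct,290,190,100,90,4),z(cs,280,190,100,90,4)]))
```

```text
t 24.75 p [399.2  86.3 275.3] bearY 87.07 F [ 0.1 -0.8 -0. ] w 30.0 g 0.0
```

View pics/z8.png

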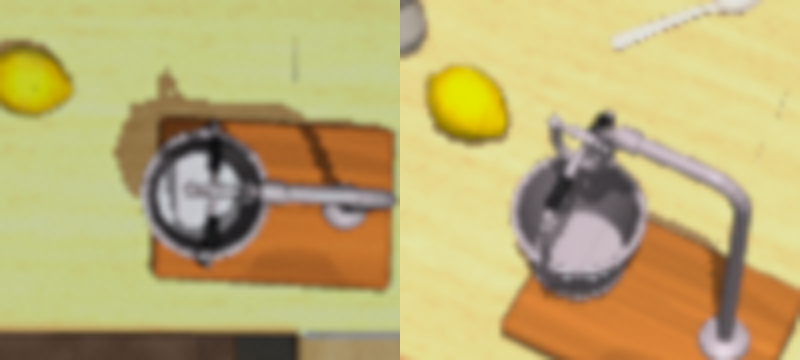

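The pail hangs level in the hook: the bare handle sits in the bend near (565,165) in the right panel, the gate runs shut above it, and the lemon and spoon are where they were. I'll let it settle and then hand in.

drive_tool --moves '[{"dx":0,"dy":0,"dz":0,"twist":0,"fingers":-0.3},{"dx":0,"dy":0,"dz":0,"twist":0,"fingers":-0.3},{"dx":0,"dy":0,"dz":0,"twist":0,"fingers":-0.3},{"dx":0,"dy":0,"dz":0,"twist":0,"fingers":-0.3},{"dx":0,"dy":0,"dz":0,"twist":0,"fingers":-0.3}]'

```text
time_s: 25.48
eef_pos: [399.2, 84.9, 274.4]
eef_rot: [[-0.999, 0.054, -0.0], [0.054, 0.999, 0.0], [0.0, 0.0, -1.0]]
contact_force: [0.4, 1.1, 1.0]
gripper_width: 30.0
grasp_force: 0.0
```

```bash
python3 -c "
from h import *
print(ticket.job_done())"
```

```text
the job is handed in; nothing more can be done
None
```

The pail hangs in the snap hook with the gate shut above it; the tug on the gate held at roughly 8–9.5 N for more than a second, the gripper is well clear, and the job was handed in at about 25.5 s (no verdict was returned).

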